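# Open the sprung cup clamp to its pointer and hold it

### The job

A cup is to be glued in the sprung clamp and the clamp has to be held open for it. Take the red pull collar out of the yellow bin and set it down fully onto the brass stud of the clamp's moving jaw; then, gripping the collar, pull the jaw out against its spring until its red mark stands level with the yellow pointer, and finish holding it there, still gripping the seated collar. Leave everything else where it is.

Things in the scene. Friction and masses are not known exactly. Their poses are not given: they have to be found in the camera images.
- clamp: Fixed sprung clamp on a dark steel base plate (310 x 100 x 6 mm). Origin on the bench surface under the brass stud's rest place; its x axis is level and is the pull direction (it opens the clamp: the moving jaw goes away from the steel barrel), z up. The barrel (36 across, top 46 above the bench) with its fixed jaw (top 50 above the bench) lies between x = -190 and -65; a scale bar (10 wide, 15 high) runs along y = -43. The base plate ends at x = +110.
- rod (a joint): How far the telescoping rod with the moving jaw is pulled out, in m: 0 at rest (held in by the spring), up to 0.10. The spring pulls back with about 3.9 N at 0, growing by 1.1 N per cm (11 N near 0.065); it slips home if let go.
- stud_foot (a point): Foot of the upright brass stud, on its axis, on the flat top of the grey moving jaw (46 above the bench; jaw 36 long in the pull direction, 58 wide). The stud is 15 across and 30 high with a tapered tip, and moves with the rod. Axes as the clamp's.
- red_mark (a point): Red line on the moving jaw, on the side of the scale bar (y = -31 of the clamp), 40 above the bench; it lies at the same place along the pull direction as the stud's axis.
- pointer_tip (a point): Tip of the yellow pointer (14 x 16 x 31 mm, fixed on the scale bar, top 46 above the bench), that shows how far to pull. x axis as the clamp's pull direction. Pull until the red mark has the same place along that direction.
- red_collar_mid (a point): Red pull collar: loose tube, 36 across outside, 50 high, with a through bore 20 across, about 70 g, standing upright in one compartment of the bin. Point at its centre, 25 above its underside. Fully down on the stud, this point lies 25 above the jaw's top.
- blue_collar_mid (a point): Blue collar in another compartment: same size (36 across, 50 high) but its bore is only 11, too narrow for the stud. Point at its centre, 25 above its underside. Leave it.
- white_collar_mid (a point): White collar in another compartment: same size (36 across, 50 high) but its bore is only 11, too narrow for the stud. Point at its centre, 25 above its underside. Leave it.
- bin: Yellow bin, fixed, 98 (its x) x 286 (its y) x 22 high, walls and floor 4 thick, three compartments in a row along its y, each about 90 x 90 inside, one collar in each. Origin at the centre of its underside, on the bench.
- cup: Celadon tea cup, 68 across, 50 high, origin under its centre. Leave it.
- bowl: Dark brown bowl, 96 across, 45 high, origin under its centre. Leave it.
- pliers: Pliers with blue grips, about 180 long along their x, 14 high. Leave them.
- cutters: Cutters with black grips, about 180 long along their x, 14 high. Leave them.
- brush: Wooden brush, 170 long, lying. Leave it.
There are look-alikes about, which are no part of the job. Of the things like the part that bears red_collar_mid, leave any that is green; of the rest the smaller one is meant.

How it is judged:
By the outcome, as a careful person would: the job done as asked, in the order asked, and still so for the second after the job is handed in, while the arm keeps its last pose, push and grip.
It also fails if it takes over 51 s, if anything falls off the work surface, if the arm or the gripper's body presses on something with over 40 N, if the wrist force passes 120 N, or if a joint passes its speed limit or range.

### The arm

A 7-joint arm with a two-finger parallel gripper is mounted at the origin on the work surface. World frame = base frame: x ahead of the robot, y to its left, z up, the work surface at z = 0. Lengths are in m, angles in degrees, forces in N, time in s.
With the tool pointing down it reaches from about 0.425 to 0.875 m from the base axis. Payload 4.7 kg.
Tool frame: the origin (TCP) lies on the centre line of the jaws, within the pads' length; the fingertips stand 8 mm ahead of it and the grasp point (between the pads) lies 11 mm behind it; z points along the fingers, x is the direction in which the jaws open and shut, and the axes are right-handed (so a half turn about z gives the same grasp; the last joint's range is limited). The gripper opens to 87 mm and grips with 3 to 60 N. Pads are 19 mm wide; open, the fingers measure 117 mm over their backs; the gripper's body (75 mm by 190 mm) begins 51 mm behind the grasp point.
Start: joints at [74.204, 18.392, -4.016, 83.108, 1.295, 78.541, -3.26], TCP at [0.186, -0.623, 0.231] pointing down, gripper open.
Joint ranges: [-163.93, 163.93], [-17.29, 119.83], [-79.2, 71.16], [3.27, 140.29], [-89.18, 269.18], [5.43, 117.66], [-154.24, 154.24]. Speed limits (degrees/s): [147.25, 147.25, 180, 180, 180, 180, 180].

### API

Orientations are given as [roll, pitch, yaw] about the fixed x, y, z axes, in that order (R = Rz(yaw) Ry(pitch) Rx(roll)).
In Python, from cell import telemetry, read_camera, get_calibration, sign_off gives the robot as it stands. The module is installed in compiled form; this text tells all that it offers.
- The arm moves only by the tool carry_out, never from a script. Its arguments are lists of equal length, an entry for each row: "translation": the shift along the tool's x, y, z in cm, a list of three; "turn": the turn about the tool's z in rad; "gripper": the opening, from 0 (shut) to 1 (fully open). In form: {"translation": [[dx, dy, dz], ...], "turn": [turn, ...], "gripper": [gripper, ...]}. A call has 1 to 5 rows; each row is the pose to reach, as a shift and turn from the pose commanded when the call began, along the tool's axes at that moment; what a row does not reach only later rows make up. A row lasts 1/8 s, in which the tool goes at most 62.5 mm and 10.7 degrees, less where a joint would pass 70% of its speed; a pose out of reach is approached as far as the arm can. A call with a gripper value outside its range is refused whole. The fingers move at their own pace and stop on an object; "squeeze" is the grip in N (left out, the last holds). Time passes only in rows, so rows that repeat a pose let the fingers close. It gives the time, the measured TCP pose, the force and the opening at its end, in the units of the state.
- telemetry.get_obs(): the state, without advancing time (a new reading comes with each control period).
- read_camera(name): name is "side" or "top" or "wrist"; returns the picture (480x640x3 uint8, red, green, blue); there is no depth.
- get_calibration(name): a dict with "fx", "fy", "cx", "cy" (pixels), "R" (3x3) and "t" (3): a world point X has camera coordinates R X + t. Camera axes: x right, y down, z forward; pixel columns grow to the right and rows downward; lengths in m; the calibration is good to about 2 mm. A picture is of the moment at which its call begins: read the wrist's pose just before it. get_calibration takes no time and is no camera call; for the wrist camera it gives the pose at the moment of the call.
- sign_off(): hands the job in, once; it reports no verdict.
The state is a dict: "time_s": time; "qpos": joint angles; "joint_velocities": joint speeds; "effort": joint torques, N m; "tool_pos": TCP position; "tool_rot": TCP orientation; "force": force on the tool from outside, world axes, zero at the start; "wrist_torque": the same for the moment, N m; "grip_width": finger opening in m.
Only numpy, scipy, OpenCV 4.12 (cv2) and the standard library are available. Lean on these libraries where they do the work, as an engineer would, in place of code of your own. Each camera call takes 0.05 s, during which the arm holds its last target.

## Working session

There is one attempt and no reset: what is moved stays moved. The work goes in short steps, Python scripts to look and compute and a tool call to move; the robot and the scene stay as the last step left them, time stands still between calls to the robot, and variables do not carry over. Pictures are saved under pics/ and viewed, and the job is handed in when it is done.

Besides the shell and the picture viewer there is one more tool, called after ">>>" in YAML: its name, and indented under it one key for each argument. carry_out: Moves the arm, as the interface text tells. Its arguments: {"type":"object","properties":{"translation":{"type":"array","items":{"type":"array","items":{"type":"number"}}},"turn":{"type":"array","items":{"type":"number"}},"gripper":{"type":"array","items":{"type":"number"}},"squeeze":{"type":"number"}},"required":["translation","turn","gripper"]}

```bash
mkdir -p pics
python3 - <<'E'
from cell import telemetry, read_camera, get_calibration
import cv2
o=telemetry.get_obs()
print(o)
for n in("side","top","wrist"):
    c=get_calibration(n);print(n,c)
    cv2.imwrite(f"pics/{n}0.png",read_camera(n)[:,:,::-1])
E
```

```text
{'time_s': 0.0, 'qpos': array([74.20227838, 18.43970017, -4.01622326, 83.17383536,  1.29442485,
       78.53898915, -3.2604761 ]), 'joint_velocities': array([ 0.01260798,  0.00501996, -0.10003265,  0.07108979,  0.05296263,
       -0.02252616, -0.05734014]), 'effort': array([ 2.54033494e-04, -4.91289926e+01, -4.03766893e-01, -3.12532067e+01,
       -6.41038315e-02,  4.36805247e-02,  1.26536056e-04]), 'tool_pos': array([ 0.18557283, -0.62240422,  0.22946365]), 'tool_rot': array([ 1.79995184e+02,  1.07314602e-01, -7.33924913e+01]), 'force': array([-0.87603018,  0.20211037,  0.73394223]), 'wrist_torque': array([-0.0582191 ,  0.02947322, -0.05170672]), 'grip_width': 0.08671296524128662}
side {'fx': 473.31413479979005, 'fy': 473.31413479979005, 'cx': 317.01534686600627, 'cy': 242.07244563856472, 'R': array([[-0.89162508, -0.45264364, -0.01088365],
       [-0.28597099,  0.58162134, -0.76153608],
       [ 0.35103463, -0.67589226, -0.64803113]]), 't': array([0.55409964, 0.22119053, 0.91785878])}
top {'fx': 490.79550058230456, 'fy': 490.79550058230456, 'cx': 316.2237460565598, 'cy': 245.66339028495483, 'R': array([[-0.01634429, -0.99977514,  0.01351034],
       [-0.99314878,  0.01466932, -0.11593232],
       [ 0.11570806, -0.01531261, -0.99316523]]), 't': array([0.00143885, 0.61300797, 1.15980294])}
wrist {'fx': 333.55746443589857, 'fy': 333.55746443589857, 'cx': 316.89840526878953, 'cy': 240.24536117998258, 'R': array([[ 0.2867724 , -0.9579972 , -0.00171848],
       [-0.92244075, -0.27661202,  0.26942317],
       [-0.258582  , -0.07567794, -0.96302035]]), 't': array([-0.64886068, -0.03216022,  0.38850707])}
```

View pics/top0.png

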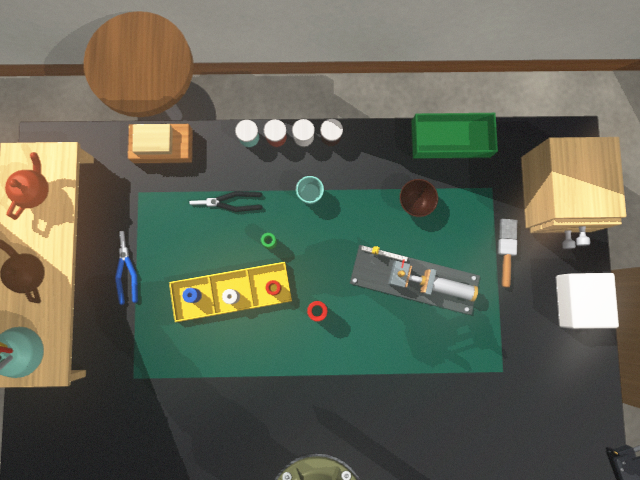

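View pics/side0.png

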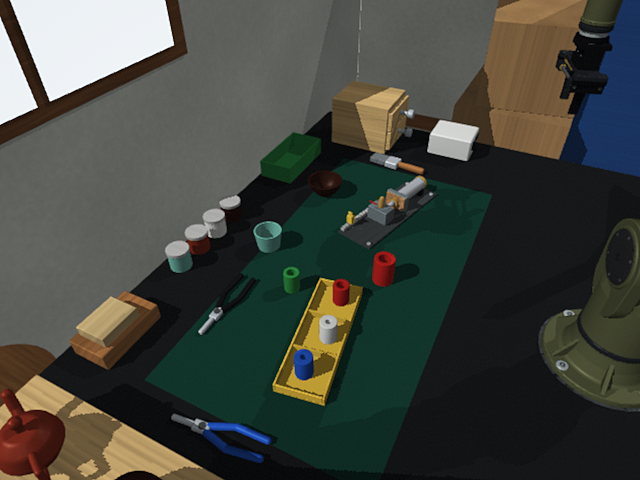

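View pics/wrist0.png

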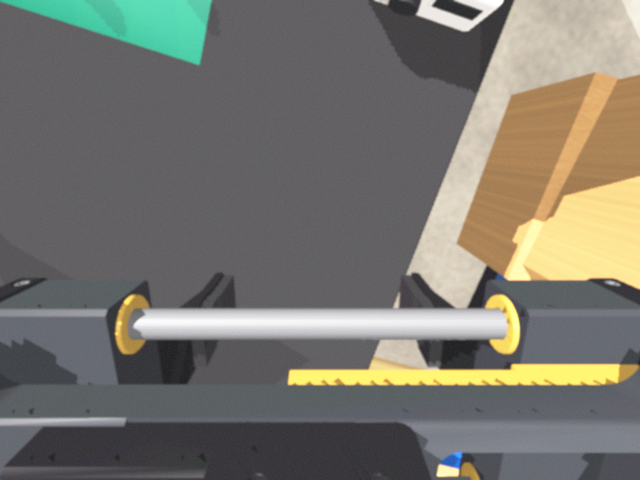

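The top view shows the bin's red collar at about (273,288). A larger red look-alike stands on the mat at (317,311), a green one at (268,240), and the clamp is near (415,280). I'll zoom in next.

Run:
```python
import cv2,numpy as np
t=cv2.imread("pics/top0.png");s=cv2.imread("pics/side0.png")
cv2.imwrite("pics/tz.png",cv2.resize(t[235:325,345:490],None,fx=5.4,fy=5.4,interpolation=cv2.INTER_CUBIC))
cv2.imwrite("pics/sz.png",cv2.resize(s[165:255,325:450],None,fx=6,fy=6,interpolation=cv2.INTER_CUBIC))
cv2.imwrite("pics/bz.png",cv2.resize(t[250:330,160:340],None,fx=4.4,fy=4.4,interpolation=cv2.INTER_CUBIC))
```

```text
(no output)
```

View pics/tz.png

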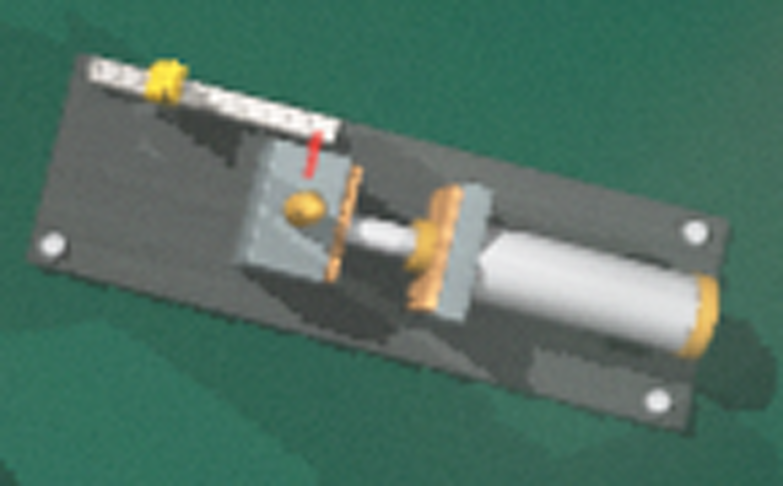

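View pics/sz.png

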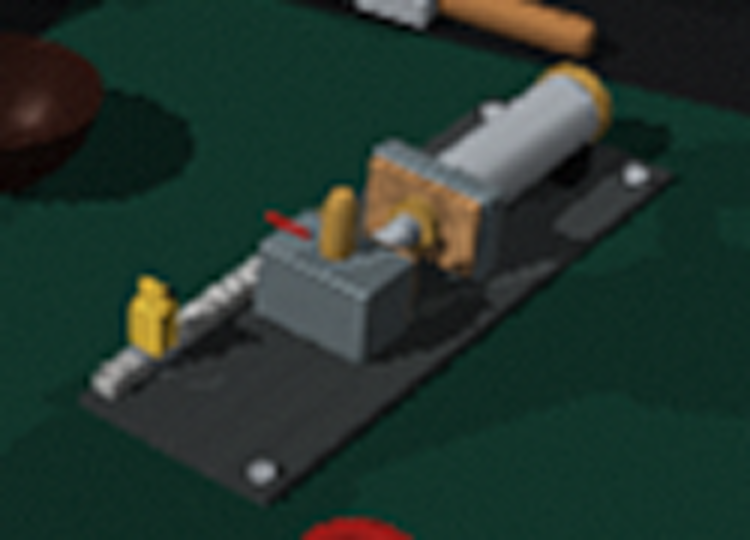

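View pics/bz.png

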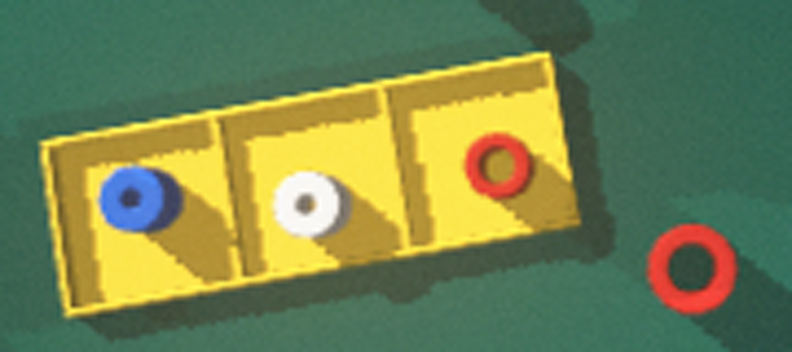

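```bash
cat > h.py <<'E'
import numpy as np,cv2,json
from cell import telemetry, read_camera, get_calibration
def ray(c,u,v):
    d=c["R"].T@np.array([(u-c["cx"])/c["fx"],(v-c["cy"])/c["fy"],1.]); o=-c["R"].T@c["t"]; return o,d
def onz(c,u,v,z):
    o,d=ray(c,u,v); return o+d*(z-o[2])/d[2]
def proj(c,X):
    p=c["R"]@np.asarray(X)+c["t"]; return p[:2]/p[2]*[c["fx"],c["fy"]]+[c["cx"],c["cy"]]
def tri(a,b):
    (o1,d1),(o2,d2)=a,b; A=np.stack([d1,-d2],1); s=np.linalg.lstsq(A,o2-o1,rcond=None)[0]
    p,q=o1+s[0]*d1,o2+s[1]*d2; return (p+q)/2,np.linalg.norm(p-q)
def redmask(im):
    h=cv2.cvtColor(im,cv2.COLOR_BGR2HSV)
    return cv2.inRange(h,(0,170,90),(6,255,255))|cv2.inRange(h,(174,170,90),(180,255,255))
E
python3 - <<'E'
from h import *
np.set_printoptions(precision=4,suppress=True)
T,S=get_calibration("top"),get_calibration("side")
t=cv2.imread("pics/top0.png");s=cv2.imread("pics/side0.png")
tp=lambda u,v:(345+u/5.4,235+v/5.4)
sp=lambda u,v:(325+u/6,165+v/6)
C=[onz(T,*tp(*p),.006) for p in[(82,55),(732,217),(690,432),(30,262)]]
C=np.array(C);print("corners",C); print([np.linalg.norm(C[i]-C[i-1]) for i in range(4)])
x=(C[0]-C[1])+(C[3]-C[2]);x/=np.linalg.norm(x);print("xdir",x,np.degrees(np.arctan2(x[1],x[0])))
print("tip tri",tri(ray(T,*tp(305,208)),ray(S,*sp(343,188))))
print("stud top z.076",onz(T,*tp(303,207),.073), "side", onz(S,*sp(343,190),.076))
print("mark on top z=.046", onz(T,*tp(320,135),.046),onz(T,*tp(308,176),.046))
print("pointer top z.046", onz(T,*tp(165,80),.046),"side",onz(S,*sp(153,283),.046))
print("side mark",onz(S,*sp(270,215),.046),onz(S,*sp(306,234),.046))
for n,im,c in(("top",t,T),("side",s,S)):
    cs,_=cv2.findContours(redmask(im),cv2.RETR_EXTERNAL,cv2.CHAIN_APPROX_NONE)
    for k in cs:
        if cv2.contourArea(k)>60:
            (a,r)=cv2.minEnclosingCircle(k); print(n,a,r,cv2.boundingRect(k),onz(c,*a,.054))
B=[onz(T,160+u/4.4,250+v/4.4,.022) for u,v in[(41,143),(549,54),(580,226),(68,315)]]
B=np.array(B);print("bin",B,B.mean(0))
E
```

```text
corners [[ 0.616  -0.1185  0.006 ]
 [ 0.5364 -0.4166  0.006 ]
 [ 0.4385 -0.3919  0.006 ]
 [ 0.5208 -0.092   0.006 ]]
[np.float64(0.09881394985614046), np.float64(0.30857406643942675), np.float64(0.1008824605018621), np.float64(0.3109221225820618)]
xdir [0.2613 0.9653 0.    ] 74.85314801354238
tip tri (array([ 0.5397, -0.2047,  0.0826]), np.float64(0.0010611935529311464))
stud top z.076 [ 0.5402 -0.2059  0.073 ] side [ 0.5427 -0.2123  0.076 ]
mark on top z=.046 [ 0.5738 -0.2197  0.046 ] [ 0.5555 -0.2137  0.046 ]
pointer top z.046 [ 0.5995 -0.1511  0.046 ] side [ 0.6036 -0.1541  0.046 ]
side mark [ 0.5777 -0.2219  0.046 ] [ 0.5584 -0.2156  0.046 ]
top (316.88775634765625, 310.60205078125) 9.831729888916016 (308, 301, 19, 20) [ 0.4564 -0.0069  0.054 ]
top (272.875, 287.1875) 7.214723110198975 (266, 281, 15, 14) [0.5132 0.0966 0.054 ]
side (20.5, 432.0) 45.12492752075195 (0, 390, 39, 85) [0.8356 0.6225 0.054 ]
side (340.5, 291.80767822265625) 13.277397155761719 (333, 279, 16, 27) [0.5068 0.1169 0.054 ]
side (383.0, 268.4571533203125) 17.57144546508789 (372, 251, 24, 36) [0.453  0.0122 0.054 ]
bin [[0.5296 0.3505 0.022 ]
 [0.5747 0.0695 0.022 ]
 [0.4792 0.0532 0.022 ]
 [0.4353 0.3341 0.022 ]] [0.5047 0.2018 0.022 ]
```

```bash
cat >> h.py <<'E'
from scipy.spatial.transform import Rotation as Ro
def plan(X,yaw=None):
    o=telemetry.get_obs(); R=Ro.from_euler("xyz",o["tool_rot"],degrees=True).as_matrix()
    d=R.T@(np.asarray(X)-o["tool_pos"])*100
    tr=0 if yaw is None else -((yaw-o["tool_rot"][2]+180)%360-180)*np.pi/180
    print("t",round(o["time_s"],2),"pos",o["tool_pos"].round(4),"rot",o["tool_rot"].round(2),"F",o["force"].round(1),"w",round(o["grip_width"],4),"-> shift cm",d.round(2),"turn",round(tr,3)," rows",round(np.linalg.norm(d)/6.25,1),"q",o["qpos"].round(0))
E
python3 -c "
from h import *
plan([.46,-.40,.24],-105.15)"
```

```text
t 0.15 pos [ 0.1856 -0.6225  0.2297] rot [ 1.7999e+02  8.0000e-02 -7.3390e+01] F [-0.6  0.9 -0.4] w 0.0873 -> shift cm [-13.48 -32.66  -1.01] turn 0.554  rows 5.7 q [74. 18. -4. 83.  1. 79. -3.]
```

>>> carry_out:
  translation:
    - [-2.4,-5.7,-0.2]
    - [-4.8,-11.4,-0.4]
    - [-7.2,-17.1,-0.6]
    - [-9.6,-22.8,-0.8]
    - [-12,-28.5,-1]
  turn: [0.12,0.24,0.36,0.48,0.554]
  gripper: [1,1,1,1,1]

```text
time_s: 0.78
tool_pos: [0.4257, -0.425, 0.2405]
tool_rot: [180.0, -0.0, -105.3]
force: [0.8, 0.0, -0.6]
grip_width: 0.0872
```

```bash
python3 -c "
from h import *
plan([.49,-.15,.22],-105.15)"
```

```text
t 0.78 pos [ 0.4257 -0.425   0.2405] rot [ 1.7999e+02 -1.0000e-02 -1.0531e+02] F [ 0.8  0.  -0.6] w 0.0872 -> shift cm [-28.22   1.06   2.04] turn -0.003  rows 4.5 q [ 52.  13. -11.  89.   2.  78. -65.]
```

>>> carry_out:
  translation:
    - [-6,0.2,0.4]
    - [-12,0.4,0.8]
    - [-18,0.6,1.2]
    - [-24,0.8,1.6]
    - [-28,1,2]
  turn: [0,0,0,0,0]
  gripper: [1,1,1,1,1]

```text
time_s: 1.4
tool_pos: [0.4884, -0.1501, 0.2204]
tool_rot: [-180.0, 0.0, -104.9]
force: [0.1, -0.5, 0.1]
grip_width: 0.0874
```

```bash
python3 -c "
from h import *
plan([.511,.10,.15],-105.15)
cv2.imwrite('pics/w1.png',read_camera('wrist')[:,:,::-1])"
```

```text
t 1.4 pos [ 0.4884 -0.1501  0.2204] rot [-1.8000e+02  2.0000e-02 -1.0495e+02] F [ 0.1 -0.5  0.1] w 0.0874 -> shift cm [-24.75   4.27   7.05] turn 0.004  rows 4.2 q [ 37.   3. -23. 103.   1.  75. -92.]
```

View pics/w1.png

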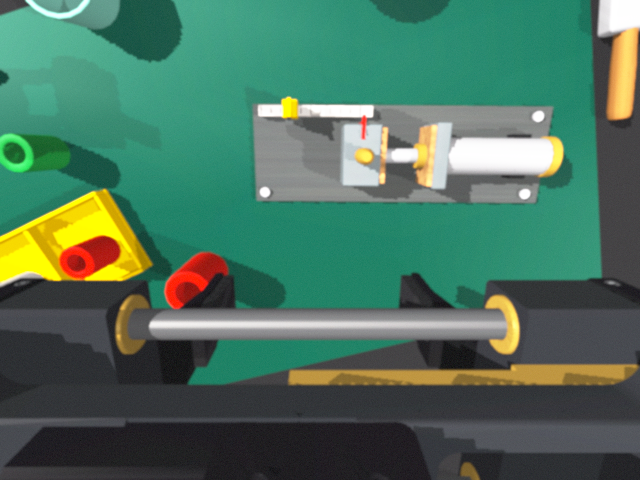

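The wrist view shows the stud at about (365,156), the red mark's outer end at (364,118), the pointer at (290,107), and the red collar's top in the bin at about (78,261). The large red look-alike appears at (187,290). I'll measure from this.

Run:
```python
from h import *
np.set_printoptions(precision=4,suppress=True)
W=get_calibration("wrist");T=get_calibration("top");S=get_calibration("side")
im=cv2.imread("pics/w1.png")
C=np.array([onz(W,*p,.006) for p in[(254,105),(553,107),(537,203),(256,203)]]);print(C)
x=(C[0]-C[1])+(C[3]-C[2]);x/=np.linalg.norm(x);print("xdir",np.degrees(np.arctan2(x[1],x[0])),C.mean(0)+.045*x)
print("stud@.076",onz(W,363,156,.074),"tri",tri(ray(W,363,156),ray(T,345+304/5.4,235+207/5.4)))
print("mark@.046",onz(W,364,118,.046),onz(W,363,137,.046))
print("ptr tip .046",onz(W,290,100,.046))
print("ptr tri",tri(ray(W,290,100),ray(T,345+165/5.4,235+62/5.4)))
cs,_=cv2.findContours(redmask(im),cv2.RETR_CCOMP,cv2.CHAIN_APPROX_NONE)
for k in cs:
    if cv2.contourArea(k)>40: a,r=cv2.minEnclosingCircle(k);print(a,r,cv2.contourArea(k),cv2.boundingRect(k),onz(W,*a,.054))
cv2.imwrite("pics/w1z.png",np.hstack([cv2.resize(im[220:300,40:150],None,fx=3.5,fy=3.5),cv2.resize(im[85:165,270:380],None,fx=3.5,fy=3.5)]))
```

```text
[[ 0.6175 -0.1094  0.006 ]
 [ 0.5388 -0.405   0.006 ]
 [ 0.4428 -0.3814  0.006 ]
 [ 0.5204 -0.0812  0.006 ]]
xdir 75.30572805391404 [ 0.5413 -0.2007  0.006 ]
stud@.076 [ 0.544  -0.1984  0.074 ] tri (array([ 0.542 , -0.2016,  0.0783]), np.float64(0.008490761695801987))
mark@.046 [ 0.5753 -0.2099  0.046 ] [ 0.5592 -0.2055  0.046 ]
ptr tip .046 [ 0.6072 -0.1482  0.046 ]
ptr tri (array([ 0.6053, -0.149 ,  0.0627]), np.float64(0.0009166744561201282))
(195.5, 281.0) 34.60139846801758 1815.5 (165, 253, 63, 56) [ 0.4642 -0.0076  0.054 ]
(89.5, 255.5) 29.740644454956055 1537.0 (61, 237, 58, 41) [0.5169 0.0862 0.054 ]
```

View pics/w1z.png

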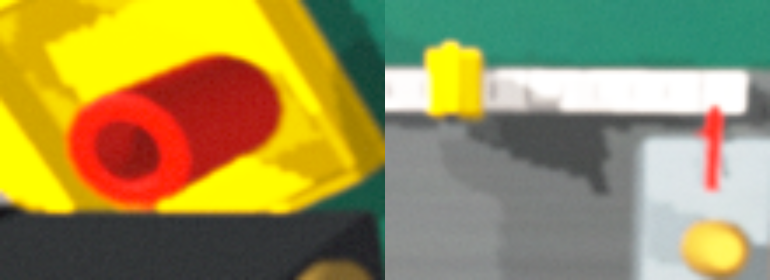

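```bash
python3 -c "
from h import *
plan([.512,.098,.13],-105.15)"
```

```text
t 1.45 pos [ 0.4894 -0.1442  0.22  ] rot [ 179.95    0.21 -104.58] F [ 0.5  5.  -1.2] w 0.0873 -> shift cm [-23.98   3.9    9.09] turn 0.01  rows 4.1 q [ 36.   3. -23. 103.   1.  75. -92.]
```

>>> carry_out:
  translation:
    - [-6,1,2]
    - [-12,2,4]
    - [-18,3,6.3]
    - [-24.7,4.1,8.9]
    - [-24.7,4.1,8.9]
  turn: [0,0,0,0,0]
  gripper: [1,1,1,1,1]

```text
time_s: 2.08
tool_pos: [0.5114, 0.1, 0.1301]
tool_rot: [179.8, 0.1, -104.8]
force: [0.9, -0.1, -0.6]
grip_width: 0.0871
```

Run:
```python
from h import *
np.set_printoptions(precision=4,suppress=True)
plan([.512,.098,.035],-105.15)
W=get_calibration('wrist');im=read_camera('wrist')[:,:,::-1];cv2.imwrite('pics/w2.png',im)
W2=get_calibration('wrist');print(W['t']-W2['t'])
plan([.512,.098,.035],-105.15)
np.savez('w2.npz',**W)
```

```text
t 2.08 pos [0.5114 0.1    0.1301] rot [ 179.83    0.05 -104.75] F [ 0.9 -0.1 -0.6] w 0.0871 -> shift cm [ 0.19 -0.14  9.51] turn 0.007  rows 1.5 q [  19.   10.  -36.  107.    6.   65. -124.]
[-0.0002 -0.0002  0.0001]
t 2.12 pos [0.5117 0.0998 0.1301] rot [ 179.84    0.06 -104.8 ] F [ 0.1  0.1 -0.6] w 0.0872 -> shift cm [ 0.17 -0.1   9.5 ] turn 0.006  rows 1.5 q [  19.   10.  -36.  107.    6.   65. -124.]
```

View pics/w2.png

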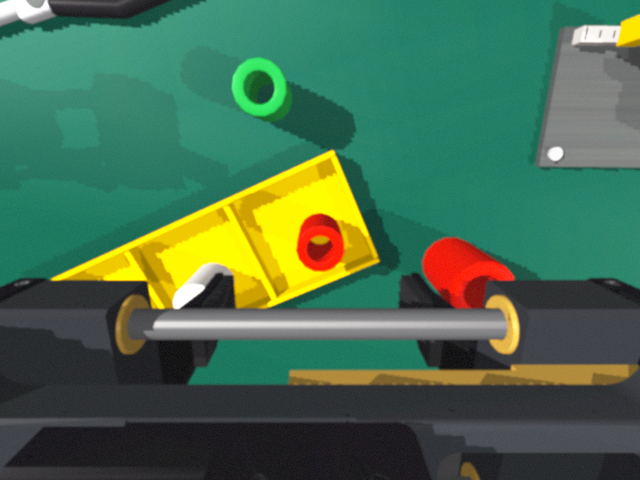

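The collar's top ring is centred at about (320,247), close to the jaw centre line. The white collar is at (200,285) and the big red one at (470,270), and both are clear of the fingers.

Run:
```python
from h import *
np.set_printoptions(precision=4,suppress=True)
W=dict(np.load('w2.npz'));im=cv2.imread('pics/w2.png')
print(onz(W,320,247,.054), proj(W,[.512,.098,.054]))
# bore bottom (yellow hole) & plate corner check
for p in[(560,27),(537,167)]: print(onz(W,*p,.006))
print("bolt",onz(W,556,154,.008))
h=cv2.cvtColor(im,cv2.COLOR_BGR2HSV);print(h[[262,225,247]][:,[305,320,335]])
cv2.imwrite("pics/w2z.png",cv2.resize(im[200:285,270:370],None,fx=6,fy=6))
```

```text
[0.5159 0.0972 0.054 ] [320.3223 252.2819]
[ 0.6194 -0.1105  0.006 ]
[ 0.5226 -0.0864  0.006 ]
bolt [ 0.5295 -0.1006  0.008 ]
[[[  3 244 255]
  [  3 243 247]
  [  4 255 254]]

 [[  2 239 240]
  [  1 230 232]
  [  0 226 147]]

 [[  1 231 253]
  [  2 218 137]
  [  3 247 255]]]
```

View pics/w2z.png

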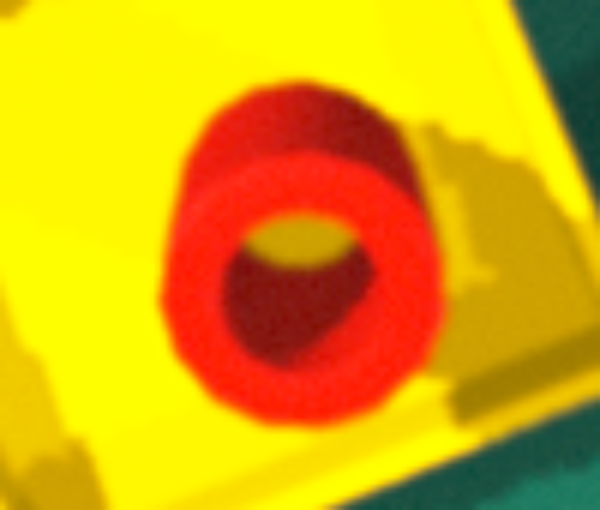

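>>> carry_out:
  translation:
    - [0.2,-0.3,4.5]
    - [0.2,-0.3,8.0]
    - [0.2,-0.3,9.5]
    - [0.2,-0.3,9.5]
    - [0.2,-0.3,9.5]
  turn: [0.006,0.006,0.006,0.006,0.006]
  gripper: [1,0.9,0.9,0.9,0]
  squeeze: 40

```text
time_s: 2.75
tool_pos: [0.5167, 0.0926, 0.038]
tool_rot: [-179.9, 0.0, -105.5]
force: [-0.1, -0.3, -0.3]
grip_width: 0.0743
```

>>> carry_out:
  translation:
    - [0,0,0]
    - [0,0,0]
    - [0,0,0]
    - [0,0,-4]
    - [0,0,-9]
  turn: [0,0,0,0,0]
  gripper: [0,0,0,0,0]

```text
time_s: 3.38
tool_pos: [0.5142, 0.0927, 0.1266]
tool_rot: [179.8, -0.0, -105.5]
force: [1.2, 0.7, -0.1]
grip_width: 0.0264
```

Run:
```python
from h import *
plan([.514,-.05,.16],-105.15)
cv2.imwrite('pics/w3.png',read_camera('wrist')[:,:,::-1])
```

```text
t 3.38 pos [0.5142 0.0927 0.1266] rot [ 1.7984e+02 -4.0000e-02 -1.0546e+02] F [ 1.2  0.7 -0.1] w 0.0264 -> shift cm [13.76 -3.78 -3.34] turn -0.005  rows 2.3 q [  20.   10.  -36.  107.    7.   65. -124.]
```

View pics/w3.png

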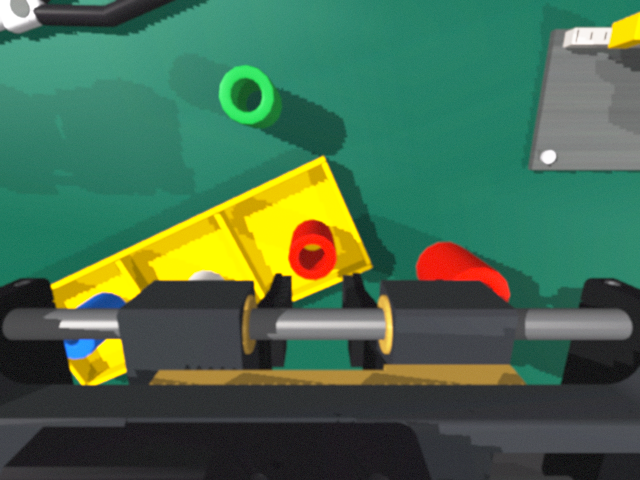

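The fingers close slowly, so I lifted before they reached the collar. It still stands undisturbed at about (312,255). I'll reopen and redo the grasp.

>>> carry_out:
  translation:
    - [-0.4,0,0]
    - [-0.4,0,0]
    - [-0.4,0,0]
    - [-0.4,0,0]
    - [-0.4,0,0]
  turn: [0,0,0,0,0]
  gripper: [0.9,0.9,0.9,0.9,0.9]

```text
time_s: 4.05
tool_pos: [0.5161, 0.0966, 0.126]
tool_rot: [179.9, -0.0, -105.5]
force: [-0.0, 0.9, 0.6]
grip_width: 0.0643
```

Run:
```python
from h import *
plan([.514,.097,.035],-105.15)
W=get_calibration('wrist');im=read_camera('wrist')[:,:,::-1];cv2.imwrite('pics/w4.png',im)
np.savez('w4.npz',**W)
cv2.imwrite("pics/w4z.png",cv2.resize(im[200:300,260:360],None,fx=6,fy=6))
```

```text
t 4.05 pos [0.5161 0.0966 0.126 ] rot [ 1.7995e+02 -2.0000e-02 -1.0548e+02] F [-0.   0.9  0.6] w 0.0643 -> shift cm [0.02 0.2  9.1 ] turn -0.006  rows 1.5 q [  20.   11.  -36.  107.    7.   64. -124.]
```

View pics/w4z.png

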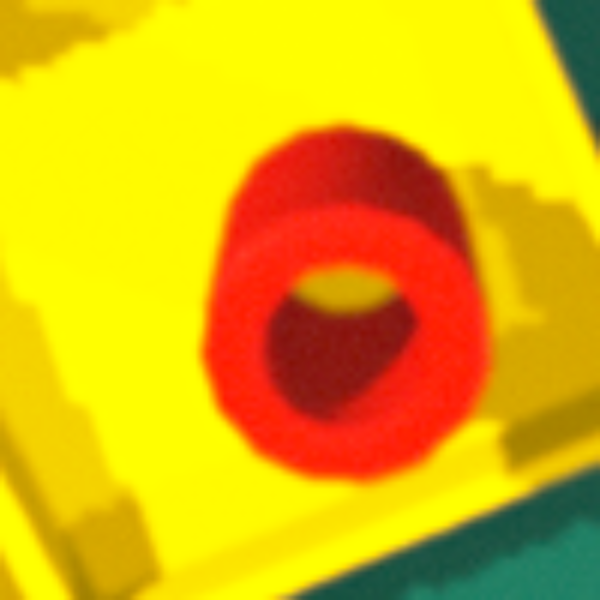

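Run:
```python
from h import *
W=dict(np.load('w4.npz'));X=onz(W,317.7,257,.054);print(X)
plan([X[0],X[1],.035],-105.15)
```

```text
[0.51520312 0.09689838 0.054     ]
t 4.1 pos [0.5162 0.0966 0.1262] rot [ 1.7997e+02 -1.0000e-02 -1.0548e+02] F [-0.7  0.8 -1.3] w 0.0683 -> shift cm [-0.    0.1   9.12] turn -0.006  rows 1.5 q [  20.   11.  -36.  107.    7.   64. -124.]
```

>>> carry_out:
  translation:
    - [0,0.1,4.5]
    - [0,0.1,8.0]
    - [0,0.1,9.1]
    - [0,0.1,9.1]
    - [0,0.1,9.1]
  turn: [0,0,0,0,0]
  gripper: [0.9,0.9,0.9,0.5,0]
  squeeze: 40

```text
time_s: 4.72
tool_pos: [0.5167, 0.0973, 0.037]
tool_rot: [-179.9, 0.0, -105.5]
force: [0.6, 0.5, -0.1]
grip_width: 0.0651
```

>>> carry_out:
  translation:
    - [0,0,0]
    - [0,0,0]
    - [0,0,0]
    - [0,0,0]
    - [0,0,0]
  turn: [0,0,0,0,0]
  gripper: [0,0,0,0,0]

```text
time_s: 5.35
tool_pos: [0.5156, 0.0969, 0.0358]
tool_rot: [-180.0, -0.0, -105.5]
force: [-1.1, 0.3, 3.8]
grip_width: 0.0342
```

Run:
```python
from h import *
plan([.515,.097,.16],-105.15)
```

```text
t 5.35 pos [0.5156 0.0969 0.0358] rot [-1.7998e+02 -1.0000e-02 -1.0548e+02] F [-1.1  0.3  3.8] w 0.0342 -> shift cm [ 1.000e-02  5.000e-02 -1.242e+01] turn -0.006  rows 2.0 q [  17.   17.  -35.  112.   12.   55. -129.]
```

>>> carry_out:
  translation:
    - [0,0,-3]
    - [0,0,-7]
    - [0,0,-12]
    - [0,0,-12]
    - [0,0,-12]
  turn: [0,0,0,0,0]
  gripper: [0,0,0,0,0]

```text
time_s: 5.98
tool_pos: [0.5148, 0.0967, 0.1547]
tool_rot: [179.9, -0.0, -105.5]
force: [-0.0, -0.5, -0.9]
grip_width: 0.0347
```

Run:
```python
from h import *
plan([.535,-.14,.16],-105.15)
for n in("wrist","side","top"):
  im=read_camera(n)[:,:,::-1];cv2.imwrite(f'pics/{n}5.png',im)
cv2.imwrite('pics/side5z.png',cv2.resize(cv2.imread('pics/side5.png')[200:350,250:420],None,fx=4,fy=4))
```

```text
t 5.97 pos [0.5148 0.0967 0.1547] rot [ 1.7994e+02 -5.0000e-02 -1.0549e+02] F [-0.  -0.5 -0.9] w 0.0347 -> shift cm [22.27 -8.27 -0.52] turn -0.006  rows 3.8 q [  20.    9.  -37.  105.    6.   68. -124.]
```

View pics/wrist5.png

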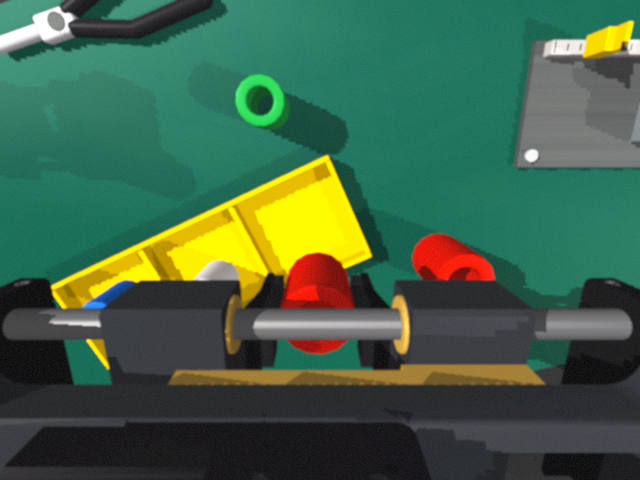

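View pics/side5z.png

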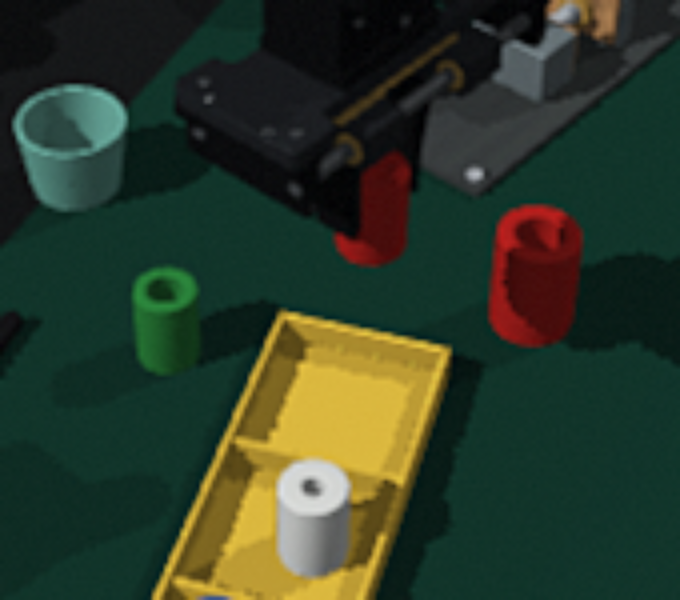

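The collar is held upright and centred. It shows at about (318,300) in the wrist view, and its compartment is empty. Next I'll move near the clamp to measure the stud from a still pose.

>>> carry_out:
  translation:
    - [6,-1.2,0]
    - [12,-2.4,0]
    - [18,-3.6,0]
    - [24,-4.6,0]
    - [30.2,-5.8,0]
  turn: [0,0,0,0,0]
  gripper: [0,0,0,0,0]

```text
time_s: 6.75
tool_pos: [0.4897, -0.2104, 0.1543]
tool_rot: [179.9, 0.0, -105.5]
force: [1.1, -0.5, -0.2]
grip_width: 0.0342
```

>>> carry_out:
  translation:
    - [0,0,0]
    - [0,0,0]
    - [0,0,0]
    - [0,0,0]
  turn: [0,0,0,0]
  gripper: [0,0,0,0]

```text
time_s: 7.25
tool_pos: [0.4911, -0.2074, 0.1554]
tool_rot: [180.0, 0.0, -105.3]
force: [-0.4, 0.3, -0.7]
grip_width: 0.0342
```

Run:
```python
from h import *
plan([.535,-.21,.16],-105.15)
W=get_calibration('wrist');im=read_camera("wrist")[:,:,::-1];cv2.imwrite(f'pics/w6.png',im);np.savez('w6.npz',**W)
plan([.535,-.21,.16],-105.15)
```

```text
t 7.25 pos [ 0.4911 -0.2074  0.1554] rot [ 179.99    0.   -105.33] F [-0.4  0.3 -0.7] w 0.0342 -> shift cm [-0.91 -4.31 -0.46] turn -0.003  rows 0.7 q [ 41.   8. -23. 105.   3.  68. -88.]
t 7.3 pos [ 0.491  -0.2077  0.1555] rot [ 180.     -0.   -105.35] F [-0.2  0.7 -0.8] w 0.0345 -> shift cm [-0.94 -4.3  -0.45] turn -0.004  rows 0.7 q [ 41.   8. -23. 105.   3.  68. -88.]
```

View pics/w6.png

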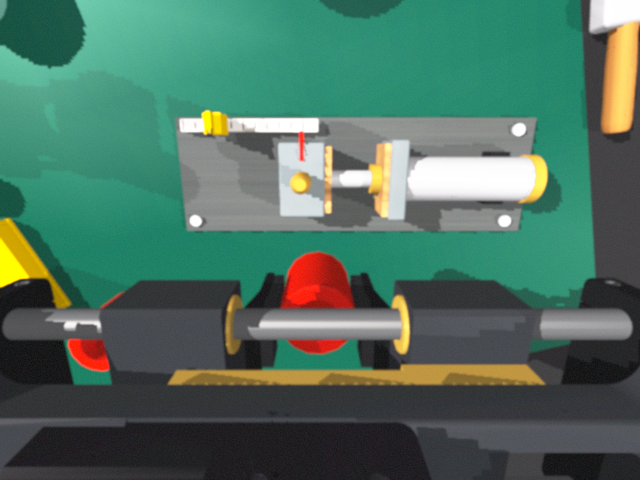

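Run:
```python
from h import *
im=cv2.imread('pics/w6.png')
cv2.imwrite("pics/w6z.png",cv2.resize(im[100:235,170:330],None,fx=4.4,fy=4.4,interpolation=cv2.INTER_CUBIC))
cv2.imwrite("pics/w6c.png",cv2.resize(im[240:365,250:390],None,fx=4.4,fy=4.4,interpolation=cv2.INTER_CUBIC))
```

```text
(no output)
```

View pics/w6z.png

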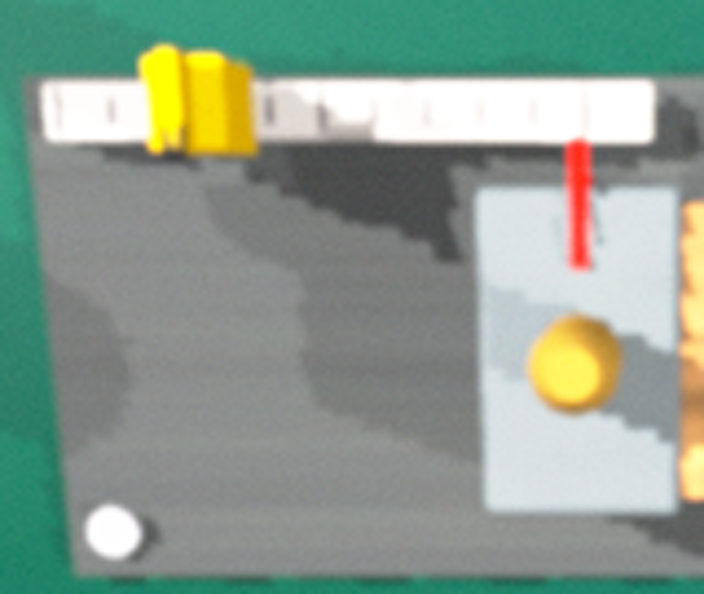

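View pics/w6c.png

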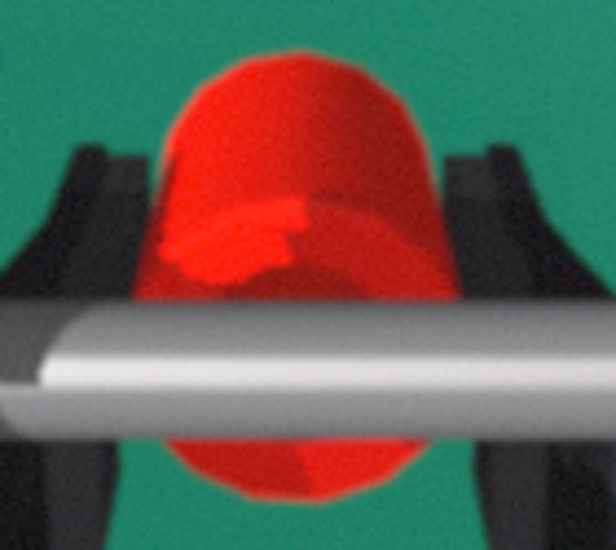

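```bash
python3 - <<'E'
from h import *
np.set_printoptions(precision=4,suppress=True)
W=dict(np.load('w6.npz'))
z=lambda u,v:(170+u/4.4,100+v/4.4)
tcp=np.array([.4911,-.2075,.1555]);zt=tcp[2]-.0318+.05
a=onz(W,317.5,284.3,zt);b=onz(W,317.5,353.6,zt);print("collar top",a,b,(a+b)/2,"off",(a+b)/2-tcp)
C=np.array([onz(W,*p,.006) for p in[(177,117),(537,118),(520,232),(188,231)]])
x=(C[0]-C[1])+(C[3]-C[2]);x/=np.linalg.norm(x);ang=np.arctan2(x[1],x[0]);O=C.mean(0)+.045*x;O[2]=0
print("clamp",O,np.degrees(ang))
y=np.array([-x[1],x[0],0])
f=lambda P:np.array([(P-O)@x,(P-O)@y,P[2]])*1000
for n,u,v,h in[("stud",574,372,.076),("stud",574,372,.074),("mark out",578,145,.046),("mark in",580,266,.046),("ptr ridge lo",165,150,.046),("ridge hi",163,48,.046),("body topR",222,150,.033),("base R",255,150,.0225),("scale R end",655,142,.021),("scale L end",42,142,.021),("jaw L",480,190,.046),("jaw R",678,190,.046)]:
    P=onz(W,*z(u,v),h);print(n,P,f(P))
T,S=get_calibration("top"),get_calibration("side")
print("top ptr",f(onz(T,345+165/5.4,235+80/5.4,.046)),"side ptr",f(onz(S,325+153/6,165+283/6,.046)),"top mark",f(onz(T,345+320/5.4,235+135/5.4,.046)))
P,e=tri(ray(T,345+304/5.4,235+207/5.4),ray(W,*z(574,372)));print("tri stud",P,e)
E
python3 - <<'E'
import cv2
s=cv2.imread('pics/side0.png')
t=cv2.imread('pics/top0.png')
import numpy as np
cv2.imwrite('pics/p.png',np.hstack([cv2.resize(s[205:230,338:363],(400,400),interpolation=0),cv2.resize(t[240:265,362:387],(400,400),interpolation=0)]))
E
```

```text
collar top [ 0.5075 -0.2115  0.1737] [ 0.4743 -0.2025  0.1737] [ 0.4909 -0.207   0.1737] off [-0.0002  0.0005  0.0182]
clamp [ 0.5407 -0.2094  0.    ] 74.56375583775544
stud [ 0.5417 -0.2089  0.076 ] [ 0.7563 -0.8163 76.    ]
stud [ 0.5415 -0.2087  0.074 ] [ 0.8533 -0.6004 74.    ]
mark out [ 0.5755 -0.2178  0.046 ] [  1.1339 -35.8127  46.    ]
mark in [ 0.5562 -0.2126  0.046 ] [  0.9806 -15.8201  46.    ]
ptr ridge lo [ 0.5932 -0.1499  0.046 ] [ 71.3156 -34.8016  46.    ]
ridge hi [ 0.6086 -0.1552  0.046 ] [ 70.2611 -51.0401  46.    ]
body topR [ 0.592  -0.1559  0.033 ] [ 65.2147 -35.2777  33.    ]
base R [ 0.5915 -0.1591  0.0225] [ 61.9986 -35.6573  22.5   ]
scale R end [ 0.5735 -0.2309  0.021 ] [-12.076  -37.3411  21.    ]
scale L end [ 0.6035 -0.121   0.021 ] [101.8763 -37.0136  21.    ]
jaw L [ 0.5729 -0.1996  0.046 ] [ 17.9741 -28.4285  46.    ]
jaw R [ 0.5639 -0.2323  0.046 ] [-15.9067 -28.5258  46.    ]
top ptr [ 71.814  -41.2378  46.    ] side ptr [ 70.0167 -45.9341  46.    ] top mark [ -1.1607 -34.6905  46.    ]
tri stud [ 0.5407 -0.208   0.0644] 0.0001235457796304702
```

View pics/p.png

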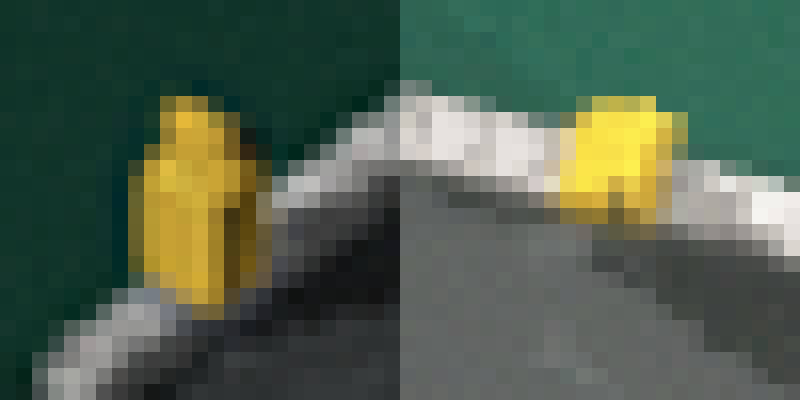

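>>> carry_out:
  translation:
    - [-0.5,-2.5,1.0]
    - [-1.2,-4.9,2.5]
    - [-1.2,-4.9,4.0]
    - [-1.2,-4.9,4.0]
    - [-1.2,-4.9,4.0]
  turn: [0,0,0,0,0]
  gripper: [0,0,0,0,0]

```text
time_s: 7.92
tool_pos: [0.5405, -0.2107, 0.1159]
tool_rot: [180.0, -0.0, -105.5]
force: [-1.0, -0.4, -0.3]
grip_width: 0.0342
```

>>> carry_out:
  translation:
    - [0,0,0]
    - [0,0,0]
  turn: [0,0]
  gripper: [0,0]

```text
time_s: 8.18
tool_pos: [0.5412, -0.2107, 0.1163]
tool_rot: [-179.9, -0.0, -105.5]
force: [0.2, 0.2, -0.5]
grip_width: 0.0343
```

Run:
```python
from h import *
plan([.5414,-.2093,.0778],-105.3)
im=read_camera("side")[:,:,::-1];cv2.imwrite('pics/s7z.png',cv2.resize(im[145:255,325:450],None,fx=5.4,fy=5.4,interpolation=cv2.INTER_CUBIC))
plan([.5414,-.2093,.0778],-105.3)
```

```text
t 8.18 pos [ 0.5412 -0.2107  0.1163] rot [-1.7994e+02 -3.0000e-02 -1.0550e+02] F [ 0.2  0.2 -0.5] w 0.0343 -> shift cm [-0.15  0.03  3.85] turn -0.003  rows 0.6 q [ 38.  16. -23. 101.   7.  64. -92.]
t 8.22 pos [ 0.5412 -0.2107  0.1161] rot [-1.7995e+02 -3.0000e-02 -1.0549e+02] F [-0.5  0.5 -0.9] w 0.0345 -> shift cm [-0.14  0.02  3.83] turn -0.003  rows 0.6 q [ 38.  16. -23. 101.   7.  64. -92.]
```

View pics/s7z.png

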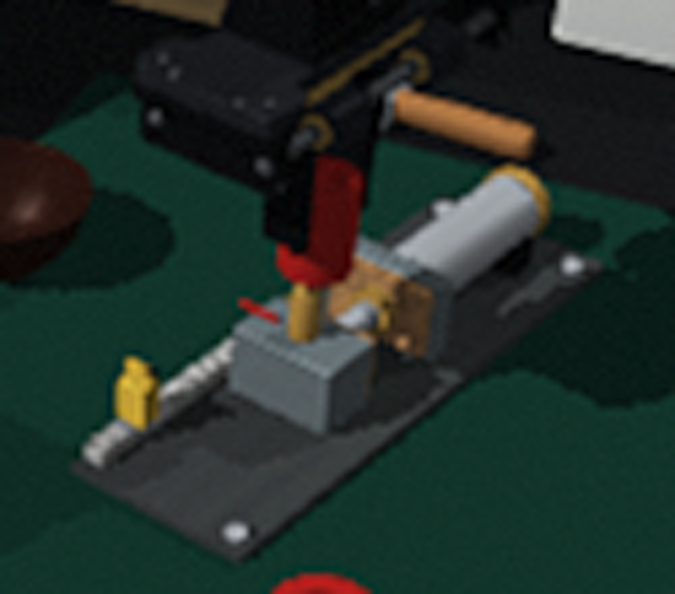

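Run:
```python
from h import *
S=get_calibration("side")
for X in([.5412,-.2088,.046],[.5412,-.2088,.076],[.5412,-.2107,.0842],[.5412,-.2088,.0842],[.5412,-.2107,.13]):
    p=proj(S,X);print(X,((p-[325,145])*5.4).round(1))
```

```text
[0.5412, -0.2088, 0.046] [304.  335.4]
[0.5412, -0.2088, 0.076] [308.9 283.7]
[0.5412, -0.2107, 0.0842] [311.7 267.2]
[0.5412, -0.2088, 0.0842] [310.3 269.2]
[0.5412, -0.2107, 0.13] [319.7 184.2]
```

>>> carry_out:
  translation:
    - [-0.2,-0.05,0.3]
    - [-0.2,-0.05,0.7]
    - [-0.2,-0.05,1.1]
  turn: [0,0,0]
  gripper: [0,0,0]

```text
time_s: 8.6
tool_pos: [0.5421, -0.2086, 0.1041]
tool_rot: [180.0, -0.0, -105.5]
force: [-0.5, -0.5, -0.6]
grip_width: 0.0346
```

>>> carry_out:
  translation:
    - [0,0,0.2]
    - [0,0,0.4]
  turn: [0,0]
  gripper: [0,0]

```text
time_s: 8.85
tool_pos: [0.5421, -0.2087, 0.1003]
tool_rot: [180.0, -0.0, -105.5]
force: [-0.3, -0.7, -1.0]
grip_width: 0.0346
```

>>> carry_out:
  translation:
    - [0,0,0.4]
    - [0,0,0.8]
    - [0,0,1.2]
  turn: [0,0,0]
  gripper: [0,0,0]

```text
time_s: 9.22
tool_pos: [0.5421, -0.2086, 0.0882]
tool_rot: [180.0, -0.0, -105.5]
force: [0.2, -0.4, -0.6]
grip_width: 0.0344
```

>>> carry_out:
  translation:
    - [0,0,0.4]
    - [0,0,0.8]
  turn: [0,0]
  gripper: [0,0]

```text
time_s: 9.48
tool_pos: [0.5422, -0.2086, 0.0802]
tool_rot: [180.0, -0.0, -105.5]
force: [-0.6, 0.3, 0.4]
grip_width: 0.0346
```

>>> carry_out:
  translation:
    - [0,0,0.15]
    - [0,0,0.3]
    - [0,0,0.3]
  turn: [0,0,0]
  gripper: [0,0,0]

```text
time_s: 9.85
tool_pos: [0.5423, -0.2087, 0.0779]
tool_rot: [-180.0, -0.0, -105.5]
force: [-1.3, 0.3, 0.7]
grip_width: 0.0343
```

>>> carry_out:
  translation:
    - [0,0,0.1]
    - [0,0,0.2]
    - [0,0,0.2]
  turn: [0,0,0]
  gripper: [0,0,0]

```text
time_s: 10.22
tool_pos: [0.5425, -0.2087, 0.0777]
tool_rot: [-180.0, -0.0, -105.5]
force: [-5.2, 1.7, 12.5]
grip_width: 0.0344
```

>>> carry_out:
  translation:
    - [0,0,0.1]
    - [0,0,0.2]
    - [0,0,0.2]
  turn: [0,0,0]
  gripper: [0,0,0]

```text
time_s: 10.6
tool_pos: [0.5426, -0.2088, 0.0777]
tool_rot: [-180.0, -0.1, -105.5]
force: [-8.3, 3.2, 23.6]
grip_width: 0.0344
```

Run:
```python
from h import *
plan([.5414,-.2093,.0778],-105.3)
im=read_camera("side")[:,:,::-1];cv2.imwrite('pics/s8z.png',cv2.resize(im[145:255,325:450],None,fx=5.4,fy=5.4,interpolation=cv2.INTER_CUBIC))
```

```text
t 10.6 pos [ 0.5426 -0.2088  0.0777] rot [-1.7996e+02 -8.0000e-02 -1.0548e+02] F [-8.3  3.2 23.6] w 0.0344 -> shift cm [ 0.08  0.1  -0.01] turn -0.003  rows 0.0 q [ 38.  19. -23. 102.   8.  60. -93.]
```

View pics/s8z.png

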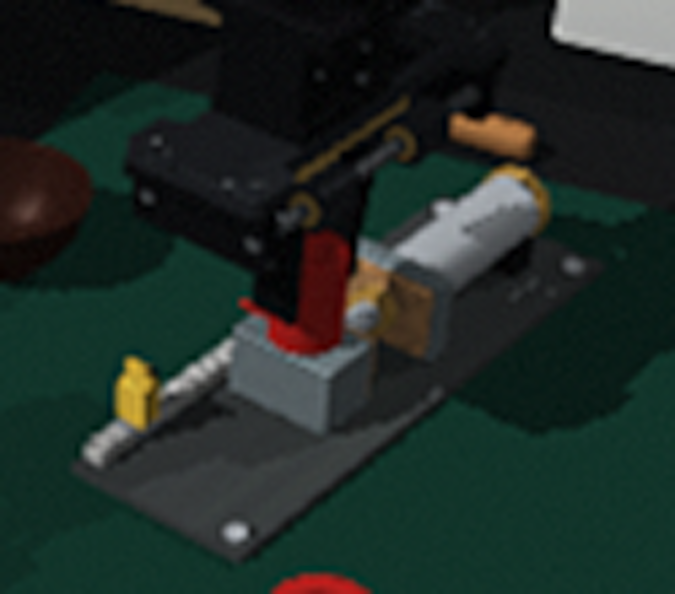

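Seated: the collar's underside meets the jaw top in the side view, and z stopped at 0.0777 under increasing push. I'll ease the push and pull part way.

>>> carry_out:
  translation:
    - [0,0,-0.3]
    - [-1,0,-0.3]
    - [-2.5,0,-0.3]
    - [-4,0,-0.3]
    - [-5.5,0,-0.3]
  turn: [0,0,0,0,0]
  gripper: [0,0,0,0,0]

```text
time_s: 11.28
tool_pos: [0.5564, -0.1605, 0.0778]
tool_rot: [-179.9, -0.4, -105.6]
force: [-4.2, -9.6, 10.2]
grip_width: 0.0345
```

>>> carry_out:
  translation:
    - [-0.5,0,0]
    - [-0.5,0,0]
  turn: [0,0]
  gripper: [0,0]

```text
time_s: 11.52
tool_pos: [0.5578, -0.1555, 0.0778]
tool_rot: [-179.9, -0.4, -105.6]
force: [-4.3, -7.8, 9.3]
grip_width: 0.0347
```

```bash
cat > look.py <<'E'
from h import *
import sys
k=sys.argv[1]
plan([.56,-.141,.0777],-105.5)
W=get_calibration('wrist');im=read_camera("wrist")[:,:,::-1];cv2.imwrite(f'pics/w{k}.png',im);np.savez(f'w{k}.npz',**W)
s=read_camera("side")[:,:,::-1];cv2.imwrite(f'pics/s{k}.png',s);cv2.imwrite(f'pics/s{k}z.png',cv2.resize(s[145:255,325:450],None,fx=5.4,fy=5.4,interpolation=cv2.INTER_CUBIC))
E
python3 look.py 9
```

```text
t 11.53 pos [ 0.5578 -0.1555  0.0778] rot [-179.91   -0.38 -105.6 ] F [-4.3 -7.8  9.3] w 0.0347 -> shift cm [-1.45  0.18  0.  ] turn -0.002  rows 0.2 q [  33.   19.  -24.  103.    9.   60. -100.]
```

View pics/w9.png

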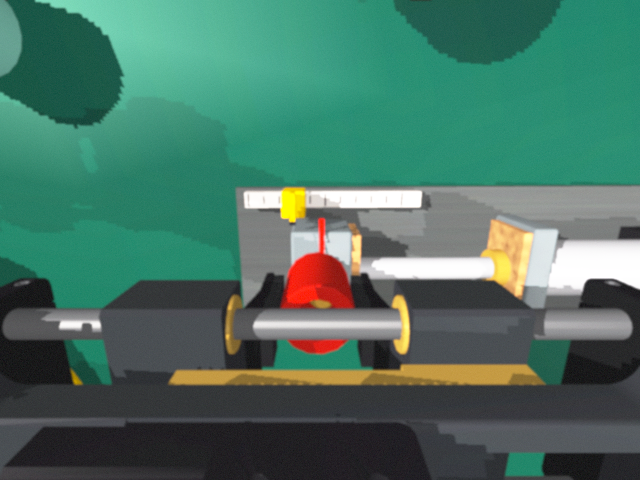

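View pics/s9z.png

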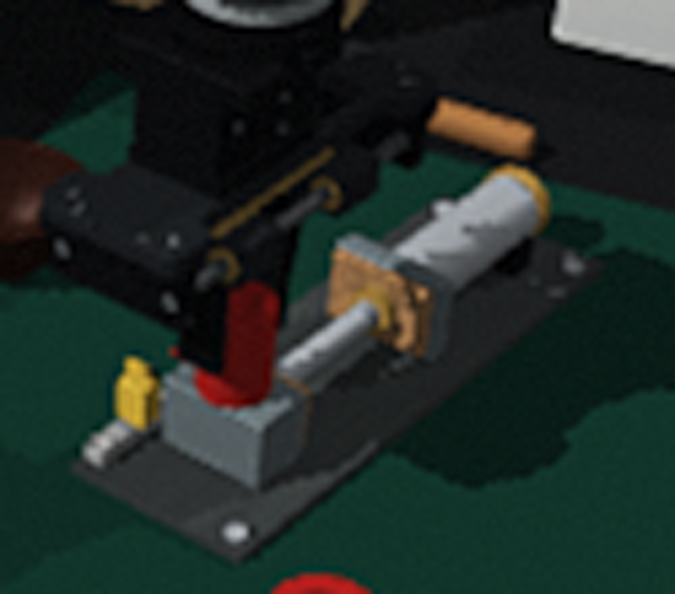

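The wrist view shows the red mark at about (322,222) and the pointer tip at about (292,219), with the jaw partly pulled. I'll measure the rest of the way.

```bash
cat > gap.py <<'E'
from h import *
import sys
np.set_printoptions(precision=2,suppress=True)
k=sys.argv[1]
im=cv2.imread(f'pics/w{k}.png');W=dict(np.load(f'w{k}.npz'))
cv2.imwrite(f"pics/w{k}z.png",cv2.resize(im[175:260,235:360],None,fx=6,fy=6,interpolation=cv2.INTER_CUBIC))
x=np.array([np.cos(np.radians(74.7)),np.sin(np.radians(74.7)),0]);y=np.array([-x[1],x[0],0]);O=np.array([.5407,-.2094,0])
f=lambda P:np.array([(P-O)@x,(P-O)@y,P[2]])*1000
h=cv2.cvtColor(im,cv2.COLOR_BGR2HSV)
r=redmask(im);
for v in range(216,250,3):
    c=np.where(r[v,235:360])[0]
    if len(c) and len(c)<12: print("red row",v,c.mean()+235,f(onz(W,c.mean()+235,v,.046)))
ym=cv2.inRange(h,(22,150,100),(35,255,255))
for v in range(184,225,3):
    c=np.where(ym[v,235:360])[0]
    if len(c): print("yel row",v,c.min()+235,c.max()+235,f(onz(W,c.min()+235,v,.046)),f(onz(W,c.max()+235,v,.046)))
E
python3 gap.py 9
```

```text
red row 219 321.5 [ 54.22 -37.42  46.  ]
red row 222 321.0 [ 54.5 -35.7  46. ]
red row 225 321.5 [ 54.22 -33.96  46.  ]
red row 228 321.0 [ 54.51 -32.22  46.  ]
red row 231 322.0 [ 53.94 -30.47  46.  ]
red row 234 321.5 [ 54.23 -28.71  46.  ]
red row 237 321.0 [ 54.51 -26.94  46.  ]
red row 240 321.0 [ 54.51 -25.16  46.  ]
red row 243 321.5 [ 54.23 -23.37  46.  ]
red row 246 321.0 [ 54.52 -21.58  46.  ]
red row 249 321.0 [ 54.52 -19.77  46.  ]
yel row 187 288 291 [ 72.57 -55.42  46.  ] [ 70.93 -55.41  46.  ]
yel row 190 283 304 [ 75.36 -53.79  46.  ] [ 63.83 -53.73  46.  ]
yel row 193 282 304 [ 75.97 -52.15  46.  ] [ 63.85 -52.09  46.  ]
yel row 196 282 304 [ 76.02 -50.5   46.  ] [ 63.88 -50.43  46.  ]
yel row 199 282 304 [ 76.07 -48.83  46.  ] [ 63.9  -48.77  46.  ]
yel row 202 282 304 [ 76.13 -47.16  46.  ] [ 63.93 -47.1   46.  ]
yel row 205 282 304 [ 76.18 -45.49  46.  ] [ 63.95 -45.42  46.  ]
yel row 208 281 305 [ 76.79 -43.8   46.  ] [ 63.42 -43.73  46.  ]
yel row 211 281 305 [ 76.85 -42.11  46.  ] [ 63.44 -42.04  46.  ]
yel row 214 281 305 [ 76.9  -40.41  46.  ] [ 63.47 -40.33  46.  ]
yel row 217 282 303 [ 76.4 -38.7  46. ] [ 64.61 -38.63  46.  ]
yel row 220 289 294 [ 72.52 -36.95  46.  ] [ 69.7  -36.94  46.  ]
```

View pics/w9z.png

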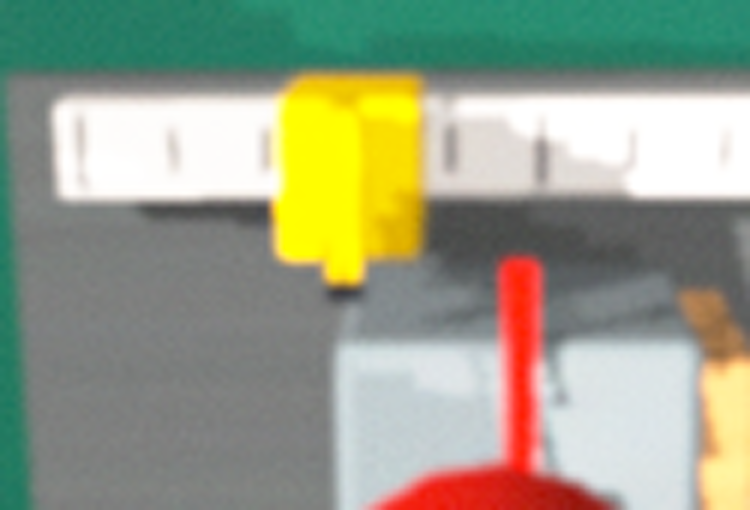

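>>> carry_out:
  translation:
    - [-0.5,0,0]
    - [-1.1,0,0]
    - [-1.6,0,0]
    - [-1.6,0,0]
    - [-1.6,0,0]
  turn: [0,0,0,0,0]
  gripper: [0,0,0,0,0]

```text
time_s: 12.25
tool_pos: [0.5617, -0.1416, 0.0778]
tool_rot: [-179.9, -0.5, -105.7]
force: [-4.8, -9.7, 10.0]
grip_width: 0.0341
```

```bash
python3 look.py 10; python3 gap.py 10 | grep -v "yel row \(18\|19\|20\)"
```

```text
t 12.25 pos [ 0.5617 -0.1416  0.0778] rot [-179.92   -0.46 -105.68] F [-4.8 -9.7 10. ] w 0.0341 -> shift cm [-0.01  0.18  0.01] turn -0.003  rows 0.0 q [  32.   19.  -24.  103.    9.   60. -101.]
red row 219 321.5 [ 68.54 -37.45  46.  ]
red row 222 320.5 [ 69.1  -35.73  46.  ]
red row 225 321.0 [ 68.83 -33.99  46.  ]
red row 228 321.0 [ 68.83 -32.25  46.  ]
red row 231 321.5 [ 68.55 -30.49  46.  ]
red row 234 321.0 [ 68.84 -28.73  46.  ]
red row 237 321.5 [ 68.56 -26.96  46.  ]
red row 240 321.5 [ 68.56 -25.18  46.  ]
red row 243 321.5 [ 68.56 -23.39  46.  ]
red row 246 321.0 [ 68.85 -21.6   46.  ]
red row 249 321.0 [ 68.86 -19.8   46.  ]
yel row 211 305 328 [ 77.75 -42.08  46.  ] [ 64.89 -41.98  46.  ]
yel row 214 305 328 [ 77.78 -40.37  46.  ] [ 64.89 -40.28  46.  ]
yel row 217 306 327 [ 77.24 -38.66  46.  ] [ 65.44 -38.57  46.  ]
yel row 220 316 317 [ 71.64 -36.9   46.  ] [ 71.07 -36.89  46.  ]
```

View pics/w10z.png

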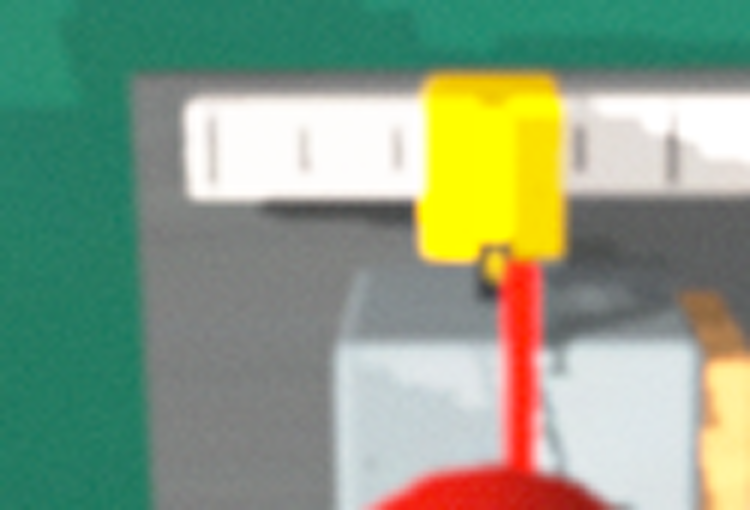

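View pics/s10z.png

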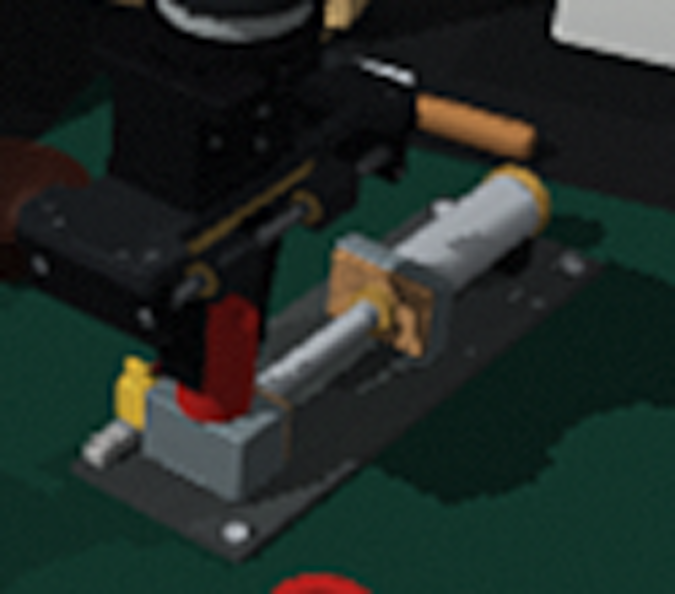

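>>> carry_out:
  translation:
    - [-0.15,0,0]
    - [-0.25,0,0]
    - [-0.25,0,0]
    - [-0.25,0,0]
  turn: [0,0,0,0]
  gripper: [0,0,0,0]

```text
time_s: 12.85
tool_pos: [0.5622, -0.1396, 0.0778]
tool_rot: [-179.9, -0.5, -105.7]
force: [-5.3, -9.8, 10.4]
grip_width: 0.0346
```

```bash
python3 look.py 11; python3 gap.py 11 | grep -v "yel row \(18\|19\|20\)"
```

```text
t 12.85 pos [ 0.5622 -0.1396  0.0778] rot [-179.93   -0.49 -105.7 ] F [-5.3 -9.8 10.4] w 0.0346 -> shift cm [0.19 0.18 0.01] turn -0.003  rows 0.0 q [  32.   19.  -24.  103.    9.   61. -102.]
red row 222 321.0 [ 70.84 -35.73  46.  ]
red row 225 321.0 [ 70.84 -33.99  46.  ]
red row 228 321.0 [ 70.84 -32.25  46.  ]
red row 231 321.5 [ 70.57 -30.49  46.  ]
red row 234 321.0 [ 70.85 -28.73  46.  ]
red row 237 321.0 [ 70.86 -26.96  46.  ]
red row 240 321.0 [ 70.86 -25.19  46.  ]
red row 243 321.5 [ 70.58 -23.4   46.  ]
red row 246 321.5 [ 70.59 -21.6   46.  ]
red row 249 321.0 [ 70.88 -19.8   46.  ]
yel row 211 308 331 [ 78.09 -42.07  46.  ] [ 65.23 -41.97  46.  ]
yel row 214 308 331 [ 78.11 -40.37  46.  ] [ 65.22 -40.27  46.  ]
yel row 217 309 331 [ 77.57 -38.65  46.  ] [ 65.21 -38.55  46.  ]
```

View pics/w11z.png

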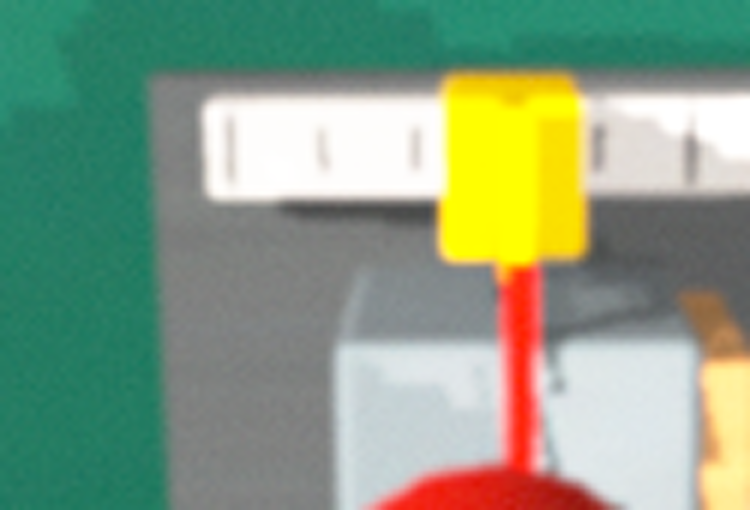

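>>> carry_out:
  translation:
    - [-0.05,0,0]
    - [-0.05,0,0]
    - [-0.05,0,0]
    - [-0.05,0,0]
  turn: [0,0,0,0]
  gripper: [0,0,0,0]

```text
time_s: 13.45
tool_pos: [0.5623, -0.1393, 0.0778]
tool_rot: [-179.9, -0.5, -105.7]
force: [-5.7, -10.2, 10.1]
grip_width: 0.0345
```

```bash
python3 look.py 12; python3 gap.py 12 | grep -v "yel row \(18\|19\|20\)"
```

```text
t 13.45 pos [ 0.5623 -0.1393  0.0778] rot [-179.93   -0.5  -105.71] F [ -5.7 -10.2  10.1] w 0.0345 -> shift cm [0.22 0.18 0.02] turn -0.004  rows 0.0 q [  32.   19.  -24.  103.    9.   61. -102.]
red row 219 321.0 [ 71.15 -37.45  46.  ]
red row 222 321.5 [ 70.87 -35.72  46.  ]
red row 225 321.0 [ 71.16 -33.99  46.  ]
red row 228 321.0 [ 71.17 -32.25  46.  ]
red row 231 321.5 [ 70.89 -30.49  46.  ]
red row 234 321.0 [ 71.18 -28.73  46.  ]
red row 237 321.0 [ 71.18 -26.96  46.  ]
red row 240 321.5 [ 70.9  -25.18  46.  ]
red row 243 321.5 [ 70.9 -23.4  46. ]
red row 246 321.5 [ 70.91 -21.6   46.  ]
red row 249 321.0 [ 71.2 -19.8  46. ]
yel row 211 309 332 [ 77.85 -42.07  46.  ] [ 64.99 -41.97  46.  ]
yel row 214 309 332 [ 77.87 -40.36  46.  ] [ 64.98 -40.26  46.  ]
yel row 217 310 331 [ 77.33 -38.65  46.  ] [ 65.53 -38.55  46.  ]
```

View pics/w12z.png

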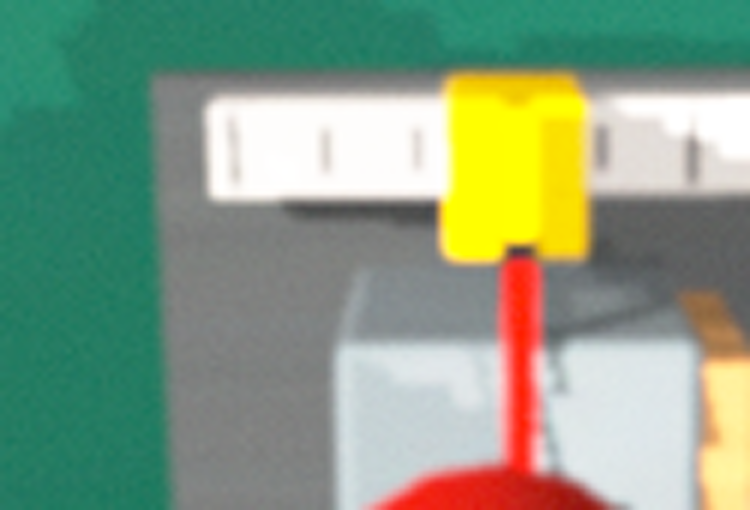

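View pics/s12z.png

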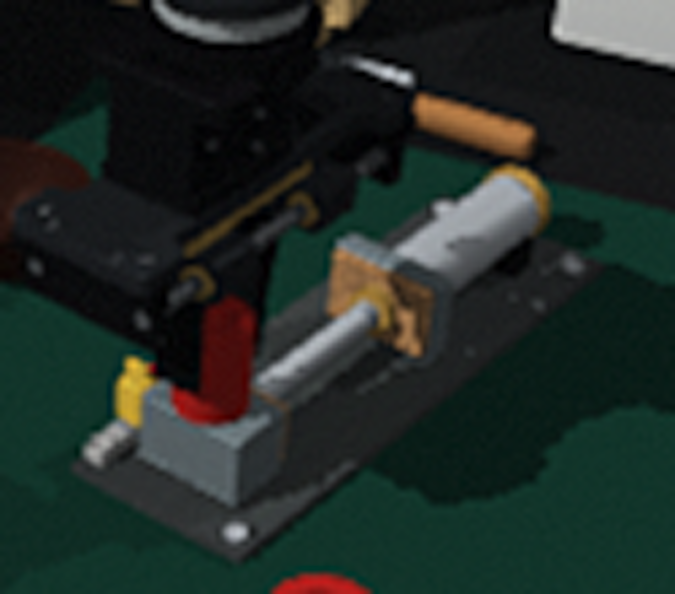

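The mark at zoom column 521 now covers the pointer tip at about 519, and the collar is still down on the jaw. The pose is steady, so I'm handing in.

```bash
python3 -c "
from cell import sign_off,telemetry
print(sign_off()); o=telemetry.get_obs(); print(o['time_s'],o['tool_pos'],o['force'],o['grip_width'])"
```

```text
the job is handed in; nothing more can be done
None
the job is handed in; nothing more can be done
```

I took the smaller red collar from the bin and set it fully down on the stud. I then pulled the jaw out about 70 mm and handed in at 13.5 s, still gripping the collar.

**Last checks:**
- **Mark against pointer:** in the wrist view the red mark covers the pointer tip, about 2 enlarged pixels apart (roughly 0.2 mm). The middle of the pointer body reads about 0.3–0.4 mm further out, which is within measuring error.
- **Seating:** when I pressed down before the pull, the tool stopped at z = 0.0777 m, where a fully seated collar should put it. It stayed at 0.0778 m through the pull. The side view also shows the collar on the jaw's top.
- **Hold:** the grip width was steady at 34.5 mm. The tool was reading about 12 N sideways and 10 N upward.

**What went wrong or disagreed:**
- **First grasp:** I lifted before the slow fingers had closed. The collar was left standing in place, and the second grasp held.
- **Grip width:** it reads about 1.5 mm under the collar's 36 mm width.
- **First clamp picture:** one early wrist picture, taken while the arm was moving, was about 1 cm off, so I measured the stud again from a still pose.
- **Not checked:** I did not take a final overview picture of the other items. I saw no unexpected contact in the force readings or later pictures.

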